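# Clamp the cork stopper in the quick-release vise

## Task

Stand the cork stopper, cork end down, on the brass bed between the jaws of the little vise, setting it down gently. Then push the red lever over and down until it snaps past centre and stays down by itself with the stopper clamped upright; feel your way and ease off once it has snapped down, never leaning hard on the lever, and let go. Leave everything else on the shelf where it stands.

Things in the scene. Friction and masses are not known exactly. Their poses are not given: they have to be found in the camera images.
- stopper: bottle stopper standing on the shelf: below, a cork cylinder 24 diameter, 34 tall; above, a pale wooden grip 28 diameter, 24 tall (58 in all, about 40 g). Origin: centre of the cork's underside, z up along its axis. Take it by the wooden grip, fingertips at least 35 above the underside so that they clear the jaws
- vise: small dark iron vise fixed on a walnut board 130 x 190, board top 24 above the shelf. Origin: on the shelf surface, right below the middle of the open jaw gap; z up; y along the vise axis, the fixed jaw (56 wide, shallow V face) at -y, the moving jaw and the lever at +y; x along the jaws' width. Jaw tops are 65 above the shelf
- seat (a point): point on the top of the brass bed, 36 above the shelf, in the middle of the open jaw gap; axes as the vise. The stopper's underside goes here
- bed: brass bed between the jaws, 30 x 32, its top 36 above the shelf; origin on its top, the same point as seat
- jaw: the moving iron jaw: flat, 44 wide, 12 thick, 28 tall. Open, the stopper fits with 3 to spare on either side along y. The spring-backed jaw closes towards the vise's -y, pushing the stopper some 3 into the V of the fixed jaw, and clamps it. Origin: the vise's origin when open, moving about 6 towards -y as it closes
- lever_hinge (a point): centre of the lever's hinge axis, 54 above the shelf, 65 from the seat along the vise's +y. The axis runs along the vise's x. Iron cheeks, 48 over both and up to 64 above the shelf, stand either side of it
- lever: cam lever: round bar 12 diameter, its outer half a red sleeve; origin on the hinge. Open, it stands 49 to 104 degrees above level on the vise's +y side; push it to +y and down. It swings freely through some play, then turns the cam 1.13 rad to a hard stop, 16 degrees below to 10 above level. Play and stop are hidden settings, different each time: feel for them. Above 22 N on the lever is too much
- lever_tip (a point): centre of the lever's rounded end (radius 6), 75 from the hinge. Pushed 55 from the hinge, it resists little at first, then with up to 8 to 12 N for the last half radian, falling to nothing at dead centre, 0.06 rad (3 to 4) before the stop; past it the lever runs ahead onto the stop and holds by itself. Let go earlier, it springs back
- timer: chrome egg timer, egg-shaped, 54 wide, 67 tall, loose; origin under its centre. A bystander
- jar: blue glass apothecary jar with cork lid, 64 wide, 105 tall, loose; origin under its centre. A bystander
- nutcracker: steel nutcracker lying flat, 165 long, 66 wide, 14 high; origin between its arms. A loose bystander
- mill: turned wooden pepper mill, 52 wide, 126 tall, loose; origin under its centre. A bystander
- bowl: white ceramic bowl, 90 wide, 40 tall, loose; origin under its centre. A bystander
- glass_stopper: green glass decanter stopper standing on its 38 wide head, 45 tall, loose; origin under its centre. A bystander
Things that resemble listed ones, but are neither listed nor needed, are in the scene too. Several things have the shape of the stopper; the one meant has the colours described above. There is more than one size of the vise; the job needs the smallest.

How it is judged:
By the outcome, as a careful person would: the job done as asked, in the order asked, and still so for the second after the job is handed in, with the robot touching nothing.
It also fails if it takes over 70 s, if anything falls off the work surface, if the arm or the gripper's body presses on something with over 40 N, if the wrist force passes 120 N, or if a joint passes its speed limit or range.

## Robot

A 6-joint arm with a two-finger parallel gripper is mounted at the origin on the work surface. World frame = base frame: x ahead of the robot, y to its left, z up, the work surface at z = 0. Lengths are in m, angles in rad, forces in N, time in s.
With the tool pointing down it reaches from about 0.35 to 0.975 m from the base axis. Payload 7.1 kg.
Tool frame: the origin (TCP) lies on the centre line of the jaws, within the pads' length; the fingertips stand 14 mm ahead of it and the grasp point (between the pads) lies 5 mm behind it (bot.tips_ahead is the distance from the TCP to the fingertips, in m); z points along the fingers, y is the line along which they close (so a half turn about z gives the same grasp; the last joint's range is limited). The gripper opens to 88 mm and grips with 3 to 60 N. Pads are 20 mm wide; open, the fingers measure 115 mm over their backs; the gripper's body (75 mm by 178 mm) begins 61 mm behind the grasp point.
Start: joints at [-1.163, 0.423, 1.63, -0, 1.089, -0.019], TCP at [0.259, -0.569, 0.237] pointing down, gripper open.
Joint ranges: [-3, 3], [-0.9, 2.11], [0.09, 2.58], [-1.31, 4.45], [0.11, 2.69], [-2.54, 2.54]. Speed limits (rad/s): [2.39, 2.39, 3.01, 3.14, 3.14, 3.14].

## Interface

Orientations are given as a 3x3 rotation matrix whose columns are the frame's x, y, z axes.
In Python, from station import bot, viewer, job gives the robot as it stands. The module is installed in compiled form; this text tells all that it offers.
- The arm moves only by the shell command python3 -m handwheel 'ROWS'. ROWS is JSON, a list of rows, each an object with "fingers": the finger opening in cm, from 0 to 8.78; "offset": the shift along the world's x, y, z in cm, a list of three; "turn": the turn about the world's z in degrees. A call has 1 to 12 rows; each row shifts and turns the commanded pose from where the row before left it; what a row does not reach is not made up. A row lasts 1/12 s, in which the tool goes at most 41.7 mm and 7.16 degrees, less where a joint would pass 70% of its speed; a pose out of reach is approached as far as the arm can. A call with a gripper value outside its range is refused whole. The fingers move at their own pace and stop on an object; the grip force is fixed at half the most. Time passes only in rows, so rows that do not move let the fingers close. It gives the time, the measured TCP pose, the force, the opening and the grip force at its end, in the units of the state.
- bot.sense(): the state, without advancing time (a new reading comes with each control period).
- viewer.read_camera(name): name is "scene" or "top"; returns a dict with "img" (384x512x3 uint8, red, green, blue), "range_z" (384x512 float32, m along the optical axis (not along the pixel's ray), 0 where there is no reading), "vfov" (degrees; the focal length in pixels is half the picture's height over the tangent of half this angle, whatever the lens; pixels are square), "cx", "cy" (the principal point, pixels), "camera_from_world" (4x4, takes a point from world to camera coordinates). Camera axes: x right, y down, z forward; pixel columns grow to the right and rows downward; lengths in m; the calibration is good to about 2 mm. A picture is of the moment at which its call begins.
- job.sign_off(): hands the job in; it is judged then, once.
The state is a dict: "time_s": time; "joint_pos": joint angles; "qd": joint speeds; "joint_efforts": joint torques, N m; "tcp_pos": TCP position; "tool_rot": TCP orientation; "force": force on the tool from outside, world axes, zero at the start; "torque": the same for the moment, N m; "grip_width": finger opening in m; "grasp_force": force on a finger pad.
Only numpy, scipy, OpenCV 4.12 (cv2) and the standard library are available. Lean on these libraries where they do the work, as an engineer would, in place of code of your own. Each camera call takes 0.05 s, during which the arm holds its last target. There are 200 camera calls.

## Working session

There is one attempt and no reset: what is moved stays moved. The work goes in short steps, Python scripts to look and compute and a shell command to move; the robot and the scene stay as the last step left them, time stands still between calls to the robot, and variables do not carry over. Pictures are saved under pics/ and viewed, at most 10 in all, crops included, and the job is handed in when it is done.

```bash
mkdir -p pics
cat > h.py <<'E'
import numpy as np,cv2
from station import bot,viewer,job
def cam(n):
    d=viewer.read_camera(n); d['f']=192/np.tan(np.radians(d['vfov'])/2); d['W']=np.linalg.inv(d['camera_from_world']); return d
def cloud(d):
    z=d['range_z']; v,u=np.mgrid[:384,:512]
    p=np.stack([(u-d['cx'])/d['f']*z,(v-d['cy'])/d['f']*z,z],-1)
    return p@d['W'][:3,:3].T+d['W'][:3,3]
def plane(d,u,v,h):
    r=d['W'][:3,:3]@np.array([(u-d['cx'])/d['f'],(v-d['cy'])/d['f'],1]); c=d['W'][:3,3]
    return c+r*(h-c[2])/r[2]
def save(n,im): cv2.imwrite('pics/'+n,im[...,::-1])
E
python3 - <<'E'
from h import *
a=cam('scene');b=cam('top')
save('scene.png',a['img']);save('top.png',b['img'])
for d in(a,b): print(d['W'].round(3),d['f'],d['cx'],d['cy'],(d['range_z']>0).mean())
s=bot.sense();print(s['tcp_pos'],s['tool_rot'],s['grip_width'],s['force'],bot.tips_ahead)
E
```

```text
[[ 0.388  0.521 -0.76   1.308]
 [ 0.922 -0.199  0.333 -0.313]
 [ 0.023 -0.83  -0.558  0.649]
 [ 0.     0.     0.     1.   ]] 402.66694554490357 256.2875029823093 188.66204224970616 0.9958140055338541
[[-0.013 -0.998  0.068  0.449]
 [-1.     0.014  0.015  0.017]
 [-0.016 -0.068 -0.998  1.303]
 [ 0.     0.     0.     1.   ]] 443.09609354937396 256.3198345909751 193.2924316674584 0.9961496988932291
[ 0.25854581 -0.56847336  0.23596611] [[ 9.10297687e-01  4.13953843e-01 -5.80009212e-04]
 [ 4.13954249e-01 -9.10296775e-01  1.28853983e-03]
 [ 5.41549936e-06 -1.41305211e-03 -9.99999002e-01]] 0.08780468990364655 [ 0.20556219  0.21486672 -0.92851038] 0.014
```

View pics/top.png

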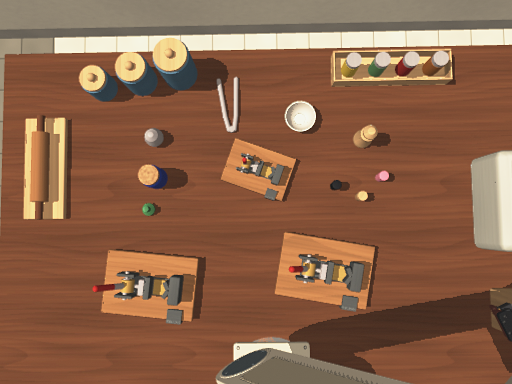

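View pics/scene.png

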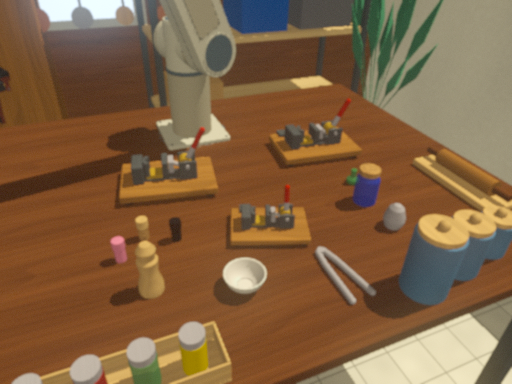

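Top view: the three stopper shapes are black (336,185), pink (383,176) and pale wood (362,196). The pale one fits the description (wooden grip over cork). The vises are at (150,287), (325,272) and (260,168), and the last is the smallest. I'll confirm both in one enlarged crop and measure.

Run:
```python
from h import *
a=cam('scene');b=cam('top')
c1=cv2.resize(b['img'][130:210,212:402],(760,320),interpolation=cv2.INTER_CUBIC)
c2=cv2.resize(a['img'][180:255,100:315],(760,265),interpolation=cv2.INTER_CUBIC)
save('crop.png',np.vstack([c1,c2]))
for n,d in(('scene',a),('top',b)):
    P=cloud(d)
    # stopper: top disc
    u,v=(362,196) if n=='top' else (142,228)
    q=plane(d,u,v,.05);print(n,'guess',q)
    m=(np.hypot(P[...,0]-q[0],P[...,1]-q[1])<.03)&(P[...,2]>.045)
    print(' stopper',m.sum(),P[m].mean(0),P[m].min(0),P[m].max(0))
    m=(np.hypot(P[...,0]-q[0],P[...,1]-q[1])<.03)&(P[...,2]>.054); print(' topdisc',P[m].mean(0),(P[m].min(0)+P[m].max(0))/2)
# board of the small vise (hue mask), top view
q=plane(b,260,168,.024);print('vise guess',q)
for n,d in(('scene',a),('top',b)):
    P=cloud(d)
    near=np.hypot(P[...,0]-q[0],P[...,1]-q[1])<.14
    m=near&(abs(P[...,2]-.024)<.007)
    pts=P[m][:,:2]; r=cv2.minAreaRect((pts*1000).astype(np.float32));print(n,'board',m.sum(),r)
    hi=near&(P[...,2]>.058)
    print(' high pts',hi.sum()); 
    if n=='top':
        v,u=np.where(near&(P[...,2]>.03)); print(u.min(),u.max(),v.min(),v.max())
    hsv=cv2.cvtColor(d['img'],cv2.COLOR_RGB2HSV)
    red=near&((hsv[...,0]<6)|(hsv[...,0]>174))&(hsv[...,1]>190)&(P[...,2]>.05)
    v,u=np.where(red);print(' red',red.sum(),u.min(),u.max(),v.min(),v.max(),P[red].mean(0),P[red].min(0),P[red].max(0))
```

```text
scene guess [ 0.54776236 -0.26478215  0.05      ]
 stopper 104 [ 0.53047524 -0.26241479  0.05500736] [ 0.51836884 -0.27506673  0.04527581] [ 0.53869088 -0.24873119  0.06152474]
 topdisc [ 0.52847893 -0.26241766  0.0582899 ] [ 0.52826369 -0.26158305  0.0577629 ]
top guess [ 0.52255692 -0.26307284  0.05      ]
 stopper 82 [ 0.52340263 -0.26210166  0.0570866 ] [ 0.51093013 -0.27595611  0.0469526 ] [ 0.53621744 -0.24971904  0.06198164]
 topdisc [ 0.52339983 -0.26290268  0.05788896] [ 0.52357379 -0.26297038  0.05805165]
vise guess [0.60962711 0.02396315 0.024     ]
scene board 1854 ((605.2898559570312, 31.63233184814453), (188.53903198242188, 138.0937042236328), 69.73883056640625)
 high pts 563
 red 39 285 288 186 201 [0.62425389 0.06393739 0.11474053] [0.61917998 0.05992758 0.0923088 ] [0.6274082  0.06926121 0.13513705]
top board 2237 ((604.5313720703125, 30.5362548828125), (189.94187927246094, 136.51531982421875), 69.7394027709961)
 high pts 419
231 289 146 199
 red 11 243 245 158 162 [0.6183178  0.06592066 0.13245373] [0.61364335 0.06303719 0.12548231] [0.6241042  0.06848747 0.13926839]
```

View pics/crop.png

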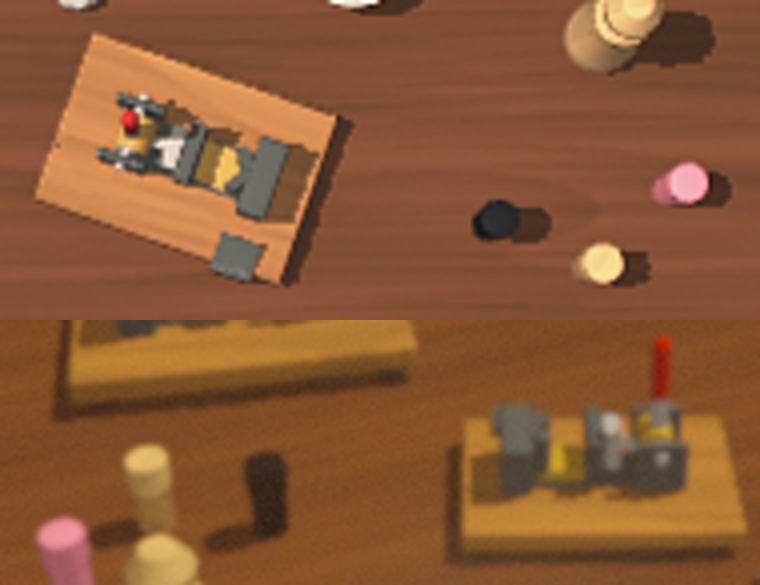

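The crop confirms the pale cork stopper at top px (362,196), and the small vise with its lever near vertical at (244,160). Next I'll measure the vise features in its own axes.

Run:
```python
from h import *
R=np.array([[.938,-.346],[.346,.938]]) # rows: vise x,y
c0=np.array([.605,.031])
for n in('scene','top'):
    d=cam(n);P=cloud(d);L=(P[...,:2]-c0)@R.T*1000;z=P[...,2]*1000
    hsv=cv2.cvtColor(d['img'],cv2.COLOR_RGB2HSV)
    near=(abs(L[...,0])<80)&(abs(L[...,1])<100)
    print(n)
    m=near&(z>59)&(z<70)
    h,e=np.histogram(L[m][:,1],bins=np.arange(-100,100,4))
    for a,k in zip(e,h):
        if k: 
            s=m&(L[...,1]>=a)&(L[...,1]<a+4); print(int(a),k,'x',L[s][:,0].min().round(),L[s][:,0].max().round(),'z',z[s].mean().round())
    y=near&(hsv[...,0]>18)&(hsv[...,0]<32)&(hsv[...,1]>140)&(abs(z-36)<5)
    print('bed',y.sum(),L[y].min(0),L[y].max(0),L[y].mean(0),z[y].mean())
    red=near&((hsv[...,0]<6)|(hsv[...,0]>174))&(hsv[...,1]>190)&(z>50)
    print('red',np.c_[L[red],z[red]][np.argsort(z[red])][::3].round(0).tolist())
```

```text
scene
-72 2 x -24.0 -19.0 z 61.0
-68 20 x -20.0 30.0 z 65.0
-64 23 x -21.0 30.0 z 65.0
-60 31 x -23.0 32.0 z 65.0
-56 21 x -22.0 30.0 z 65.0
-52 24 x -21.0 29.0 z 65.0
-48 20 x -10.0 31.0 z 64.0
-44 13 x -15.0 18.0 z 64.0
-40 15 x -12.0 18.0 z 64.0
-36 6 x -11.0 17.0 z 64.0
-12 11 x -17.0 22.0 z 64.0
-8 24 x -19.0 24.0 z 65.0
-4 20 x -19.0 23.0 z 66.0
0 17 x -20.0 23.0 z 65.0
4 13 x -12.0 17.0 z 62.0
8 14 x -9.0 15.0 z 63.0
12 6 x -11.0 18.0 z 62.0
20 2 x 23.0 24.0 z 63.0
24 16 x -20.0 26.0 z 63.0
28 21 x -18.0 27.0 z 64.0
32 24 x -22.0 27.0 z 64.0
36 15 x 5.0 27.0 z 65.0
40 12 x 6.0 25.0 z 65.0
44 16 x 2.0 27.0 z 64.0
48 9 x -20.0 26.0 z 62.0
52 14 x -19.0 26.0 z 63.0
56 7 x -20.0 26.0 z 63.0
bed 86 [-15.43289947 -37.2348917 ] [ 19.41262738 -11.92700588] [  5.71403187 -23.03314302] 36.40359669706889
red [[4.0, 36.0, 92.0], [4.0, 43.0, 95.0], [7.0, 35.0, 96.0], [8.0, 40.0, 100.0], [5.0, 38.0, 104.0], [8.0, 39.0, 106.0], [6.0, 37.0, 110.0], [7.0, 41.0, 114.0], [8.0, 39.0, 117.0], [7.0, 41.0, 122.0], [10.0, 36.0, 124.0], [6.0, 38.0, 127.0], [8.0, 38.0, 131.0], [7.0, 35.0, 134.0], [9.0,
[... 210 characters left out ...]
14 x -12.0 17.0 z 64.0
-40 6 x -13.0 16.0 z 65.0
-36 2 x -11.0 16.0 z 60.0
-12 15 x -18.0 24.0 z 64.0
-8 21 x -19.0 23.0 z 64.0
-4 19 x -15.0 21.0 z 65.0
0 12 x -18.0 24.0 z 63.0
4 9 x -11.0 16.0 z 64.0
8 15 x -12.0 17.0 z 63.0
12 2 x 8.0 14.0 z 61.0
20 3 x -20.0 22.0 z 62.0
24 14 x -21.0 25.0 z 62.0
28 19 x -20.0 25.0 z 64.0
32 17 x -22.0 24.0 z 65.0
36 13 x -25.0 26.0 z 62.0
40 11 x -20.0 25.0 z 63.0
44 10 x -22.0 26.0 z 63.0
48 7 x -21.0 25.0 z 63.0
52 7 x -22.0 25.0 z 61.0
56 3 x -20.0 22.0 z 62.0
bed 29 [-10.71908839 -36.59512629] [ 16.02651968 -25.71113829] [  3.27378253 -30.62286416] 35.4762536719732
red [[-3.0, 36.0, 118.0], [6.0, 39.0, 129.0], [5.0, 41.0, 132.0], [0.0, 37.0, 133.0]]
```

```bash
python3 -m handwheel '[{"fingers":5,"offset":[2.2,2.5,0],"turn":-4},{"fingers":5,"offset":[2.2,2.5,0],"turn":-4},{"fingers":5,"offset":[2.2,2.5,0],"turn":-4},{"fingers":5,"offset":[2.2,2.5,0],"turn":-4},{"fingers":5,"offset":[2.2,2.5,0],"turn":-4},{"fingers":5,"offset":[2.2,2.5,0],"turn":-4},{"fingers":5,"offset":[2.2,2.5,0],"turn":-4},{"fingers":5,"offset":[2.2,2.5,0],"turn":-4},{"fingers":5,"offset":[2.2,2.5,0],"turn":-4},{"fingers":5,"offset":[2.2,2.5,0],"turn":-4},{"fingers":5,"offset":[2.2,2.5,0],"turn":-4},{"fingers":5,"offset":[2.2,2.5,0],"turn":0}]'; python3 -c "
from h import *
s=bot.sense();print(s['tcp_pos'],s['tool_rot'],s['joint_pos'])"
```

```text
time_s: 1.3
tcp_pos: [0.5236, -0.2675, 0.2368]
tool_rot: [[0.941, -0.338, 0.0], [-0.338, -0.941, -0.0], [0.0, 0.0, -1.0]]
force: [-0.2, -1.4, -0.0]
grip_width: 0.05
grasp_force: 0.0
[ 0.5236282  -0.26752815  0.23676943] [[ 9.41113024e-01 -3.38092087e-01  1.28887298e-04]
 [-3.38092076e-01 -9.41113032e-01 -9.82375403e-05]
 [ 1.54510850e-04  4.88768546e-05 -9.99999987e-01]] [-4.92565581e-01  3.69057418e-01  1.71386066e+00 -2.93818459e-05
  1.05851455e+00  1.42313401e+00]
```

```bash
python3 -m handwheel '[{"fingers":5,"offset":[0.2,0.5,-3],"turn":-0.5},{"fingers":5,"offset":[0,0,-3.5],"turn":0},{"fingers":5,"offset":[0,0,-3.5],"turn":0},{"fingers":5,"offset":[0,0,-3],"turn":0},{"fingers":5,"offset":[0,0,-2.5],"turn":0},{"fingers":5,"offset":[0,0,-2],"turn":0},{"fingers":5,"offset":[0,0,-1],"turn":0},{"fingers":5,"offset":[0,0,0],"turn":0}]'
python3 - <<'E'
from h import *
a=cam('scene');b=cam('top')
save('pre.png',np.vstack([cv2.resize(a['img'][170:260,90:200],(550,450)[:2],interpolation=3)]))
E
```

```text
time_s: 1.97
tcp_pos: [0.5234, -0.2632, 0.0495]
tool_rot: [[0.939, -0.343, -0.004], [-0.343, -0.939, 0.002], [-0.004, -0.001, -1.0]]
force: [0.0, 0.3, 0.1]
grip_width: 0.05
grasp_force: 0.0
```

View pics/pre.png

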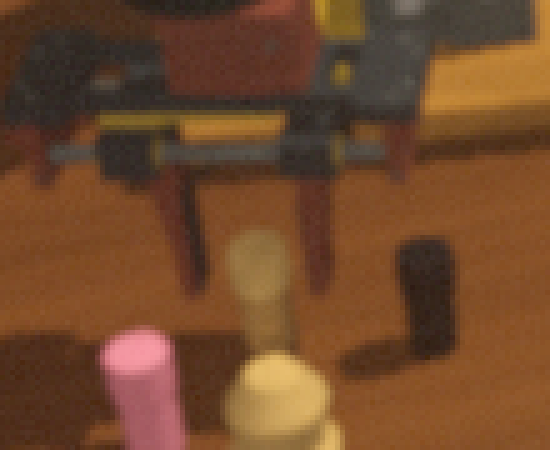

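The wooden grip, at crop px (262,265), stands between the two fingertips. I'll raise slightly, close and lift.

```bash
python3 -m handwheel '[{"fingers":5,"offset":[0.15,0,0.25],"turn":0},{"fingers":5,"offset":[0,0,0],"turn":0},{"fingers":2,"offset":[0,0,0],"turn":0},{"fingers":2,"offset":[0,0,0],"turn":0},{"fingers":2,"offset":[0,0,0],"turn":0},{"fingers":2,"offset":[0,0,0],"turn":0},{"fingers":2,"offset":[0,0,0],"turn":0},{"fingers":2,"offset":[0,0,0],"turn":0}]';python3 -m handwheel '[{"fingers":2,"offset":[0,0,0],"turn":0},{"fingers":2,"offset":[0,0,0.5],"turn":0},{"fingers":2,"offset":[0,0,1],"turn":0},{"fingers":2,"offset":[0,0,2],"turn":0},{"fingers":2,"offset":[0,0,3],"turn":0},{"fingers":2,"offset":[0,0,2.5],"turn":0},{"fingers":2,"offset":[0,0,0],"turn":0}]'
```

```text
time_s: 2.73
tcp_pos: [0.5265, -0.264, 0.0545]
tool_rot: [[0.939, -0.343, 0.0], [-0.343, -0.939, -0.0], [0.0, 0.0, -1.0]]
force: [0.8, 0.6, 3.3]
grip_width: 0.0273
grasp_force: 30.0
time_s: 3.32
tcp_pos: [0.5289, -0.2653, 0.1496]
tool_rot: [[0.939, -0.343, 0.007], [-0.343, -0.939, -0.004], [0.008, 0.001, -1.0]]
force: [1.0, -0.6, -0.5]
grip_width: 0.0278
grasp_force: 30.0
```

```bash
python3 -m handwheel '[{"fingers":2,"offset":[0.4,1.5,0],"turn":0},{"fingers":2,"offset":[0.8,3,0],"turn":0},{"fingers":2,"offset":[0.8,3,0],"turn":0},{"fingers":2,"offset":[0.8,3,0],"turn":0},{"fingers":2,"offset":[0.8,3,0],"turn":0},{"fingers":2,"offset":[0.8,3,0],"turn":0},{"fingers":2,"offset":[0.8,3,0],"turn":0},{"fingers":2,"offset":[0.8,3,0],"turn":0},{"fingers":2,"offset":[0.8,3,0],"turn":0},{"fingers":2,"offset":[0.4,1.5,0],"turn":0},{"fingers":2,"offset":[0,0.2,0],"turn":0},{"fingers":2,"offset":[0,0,0],"turn":0}]'; python3 -m handwheel '[{"fingers":2,"offset":[0,0,0],"turn":0},{"fingers":2,"offset":[0,0,0],"turn":0}]'
python3 - <<'E'
from h import *
R=np.array([[.938,-.346],[.346,.938]]);c0=np.array([.605,.031])
s=bot.sense();print(s['tcp_pos'],'local',R@(s['tcp_pos'][:2]-c0)*1000)
d=cam('scene');save('over.png',cv2.resize(d['img'][150:260,210:330],(720,660*720//720),interpolation=3)[:600])
P=cloud(d);L=(P[...,:2]-c0)@R.T*1000;z=P[...,2]*1000
# cork side rows: visible half of a cylinder, silhouettes in y
m=(abs(L[...,0]-2)<25)&(abs(L[...,1]+25)<22)&(z>75)&(z<140)
for a in range(75,140,6):
    q=m&(z>=a)&(z<a+6)
    if q.sum(): print(a,q.sum(),'x',L[q][:,0].min(),L[q][:,0].max(),'y',L[q][:,1].min(),L[q][:,1].max())
E
```

```text
time_s: 4.32
tcp_pos: [0.5979, 0.0089, 0.1438]
tool_rot: [[0.94, -0.341, -0.001], [-0.341, -0.94, -0.0], [-0.001, 0.0, -1.0]]
force: [0.4, 0.1, -0.8]
grip_width: 0.0269
grasp_force: 30.0
time_s: 4.48
tcp_pos: [0.5978, 0.007, 0.144]
tool_rot: [[0.939, -0.344, -0.001], [-0.344, -0.939, -0.0], [-0.001, 0.0, -1.0]]
force: [-0.1, -0.3, -0.0]
grip_width: 0.0274
grasp_force: 30.0
[0.5977605  0.00701773 0.14398406] local [  1.50721303 -25.00023267]
87 6 x 0.9735662659285726 9.391821308873704 y -35.36454549172995 -16.574837441014292
93 21 x 1.1912650527041446 12.286323209419871 y -35.51887026544091 -14.015683745884738
99 20 x 1.2480978130869262 11.134643696329036 y -35.7494679970553 -14.295667537201604
105 20 x 1.1199031878120382 10.614556019044905 y -35.673285640622225 -14.459808096707464
111 23 x 0.4910157425565651 10.31678453085771 y -35.83726703799446 -14.675333699048373
117 19 x -0.0020966313030751837 10.51117523287906 y -36.026163345820315 -14.970575150450996
123 18 x 2.100711607340147 11.804977273402024 y -36.08210748053196 -12.782339034376296
129 35 x 2.685576665342555 13.675255103591882 y -45.87642163970669 -4.171874592831736
135 36 x 2.6931753654707107 14.699561856135212 y -45.9896529577896 -4.379901894751065
```

View pics/over.png

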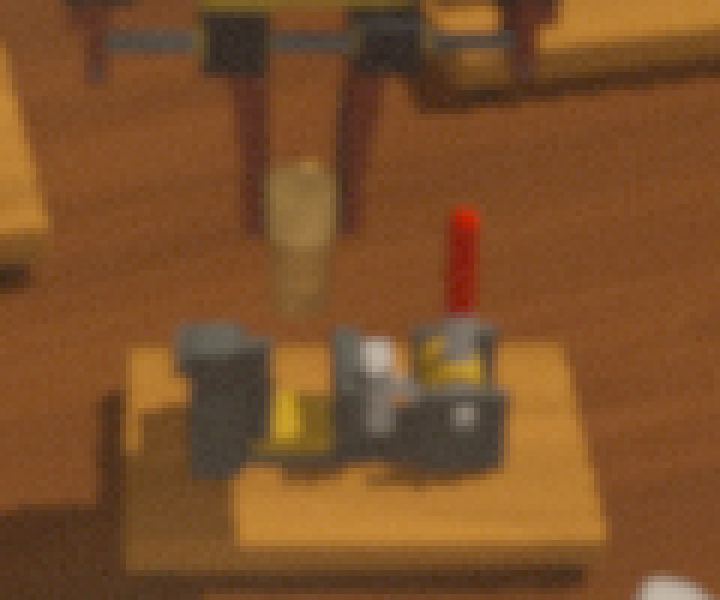

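The stopper hangs upright above the bed gap: cork bottom at crop px (302,315), bed at (295,420), lever at (465,260). It needs about +2.5 mm along vise x; then lower and feel.

```bash
python3 -m handwheel '[{"fingers":2,"offset":[0.25,-0.05,-0.5],"turn":0},{"fingers":2,"offset":[0,0,-1],"turn":0},{"fingers":2,"offset":[0,0,-1],"turn":0},{"fingers":2,"offset":[0,0,-0.8],"turn":0},{"fingers":2,"offset":[0,0,-0.7],"turn":0},{"fingers":2,"offset":[0,0,-0.5],"turn":0},{"fingers":2,"offset":[0,0,-0.3],"turn":0},{"fingers":2,"offset":[0,0,-0.2],"turn":0},{"fingers":2,"offset":[0,0,0],"turn":0},{"fingers":2,"offset":[0,0,0],"turn":0}]'
```

```text
time_s: 5.37
tcp_pos: [0.6009, 0.0076, 0.0943]
tool_rot: [[0.939, -0.343, 0.0], [-0.343, -0.939, 0.0], [0.0, -0.0, -1.0]]
force: [-0.9, -0.9, -0.7]
grip_width: 0.0271
grasp_force: 30.0
```

```bash
python3 -m handwheel '[{"fingers":2,"offset":[0,0,-0.1],"turn":0},{"fingers":2,"offset":[0,0,0],"turn":0},{"fingers":2,"offset":[0,0,0],"turn":0}]'
```

```text
time_s: 5.62
tcp_pos: [0.6009, 0.0076, 0.0935]
tool_rot: [[0.939, -0.343, 0.001], [-0.343, -0.939, 0.0], [0.0, -0.0, -1.0]]
force: [-0.0, 0.4, -0.2]
grip_width: 0.0274
grasp_force: 30.0
```

```bash
python3 -m handwheel '[{"fingers":2,"offset":[0,0,-0.1],"turn":0},{"fingers":2,"offset":[0,0,-0.05],"turn":0},{"fingers":2,"offset":[0,0,0],"turn":0}]'; python3 -m handwheel '[{"fingers":2,"offset":[0,0,-0.05],"turn":0},{"fingers":2,"offset":[0,0,-0.05],"turn":0},{"fingers":2,"offset":[0,0,0],"turn":0}]'
```

```text
time_s: 5.87
tcp_pos: [0.6007, 0.0076, 0.0916]
tool_rot: [[0.939, -0.343, -0.0], [-0.343, -0.939, -0.0], [-0.0, 0.0, -1.0]]
force: [-0.2, -1.3, 0.2]
grip_width: 0.0273
grasp_force: 30.0
time_s: 6.12
tcp_pos: [0.6007, 0.0076, 0.0906]
tool_rot: [[0.939, -0.343, -0.0], [-0.343, -0.939, 0.0], [-0.0, 0.0, -1.0]]
force: [0.2, -0.7, -0.3]
grip_width: 0.0274
grasp_force: 30.0
```

```bash
python3 -m handwheel '[{"fingers":2,"offset":[0,0,-0.05],"turn":0},{"fingers":2,"offset":[0,0,0],"turn":0}]'; python3 -m handwheel '[{"fingers":2,"offset":[0,0,-0.05],"turn":0},{"fingers":2,"offset":[0,0,0],"turn":0}]'; python3 -m handwheel '[{"fingers":2,"offset":[0,0,-0.03],"turn":0},{"fingers":2,"offset":[0,0,0],"turn":0}]'
```

```text
time_s: 6.28
tcp_pos: [0.6009, 0.0076, 0.0905]
tool_rot: [[0.939, -0.343, 0.0], [-0.343, -0.939, -0.0], [0.0, -0.0, -1.0]]
force: [-0.5, 0.2, 2.7]
grip_width: 0.0273
grasp_force: 30.0
time_s: 6.45
tcp_pos: [0.6011, 0.0076, 0.0904]
tool_rot: [[0.939, -0.343, 0.001], [-0.343, -0.939, -0.0], [0.001, -0.0, -1.0]]
force: [-1.3, -0.1, 6.7]
grip_width: 0.0275
grasp_force: 30.0
time_s: 6.62
tcp_pos: [0.6012, 0.0075, 0.0904]
tool_rot: [[0.939, -0.343, 0.001], [-0.343, -0.939, -0.0], [0.001, -0.0, -1.0]]
force: [-2.8, -0.2, 9.8]
grip_width: 0.0276
grasp_force: 30.0
```

Seated at the expected height. Next: ease off, release, rise and check.

```bash
python3 -m handwheel '[{"fingers":2,"offset":[0,0,0.1],"turn":0},{"fingers":3,"offset":[0,0,0],"turn":0},{"fingers":3.5,"offset":[0,0,0],"turn":0},{"fingers":4.5,"offset":[0,0,0],"turn":0},{"fingers":4.5,"offset":[0,0,0],"turn":0},{"fingers":4.5,"offset":[0,0,0.5],"turn":0},{"fingers":4.5,"offset":[0,0,2],"turn":0},{"fingers":4.5,"offset":[0,0,3.5],"turn":0},{"fingers":4.5,"offset":[0,0,4],"turn":0},{"fingers":4.5,"offset":[0,0,4],"turn":0},{"fingers":0,"offset":[0,0,4],"turn":0},{"fingers":0,"offset":[0,0,0],"turn":0}]'
python3 - <<'E'
from h import *
R=np.array([[.938,-.346],[.346,.938]]);c0=np.array([.605,.031])
d=cam('scene');save('placed.png',cv2.resize(d['img'][170:260,210:330],(720,540),interpolation=3))
P=cloud(d);L=(P[...,:2]-c0)@R.T*1000;z=P[...,2]*1000
m=(abs(L[...,0]-2)<25)&(abs(L[...,1]+25)<22)&(z>68)&(z<110)
for a in range(68,110,6):
    q=m&(z>=a)&(z<a+6)
    if q.sum(): print(a,q.sum(),'x',L[q][:,0].min(),L[q][:,0].max(),'y',L[q][:,1].min(),L[q][:,1].max())
hsv=cv2.cvtColor(d['img'],cv2.COLOR_RGB2HSV)
red=(abs(L[...,0])<40)&(abs(L[...,1]-40)<40)&((hsv[...,0]<6)|(hsv[...,0]>174))&(hsv[...,1]>170)&(z>80)
Q=np.c_[L[red],z[red]];print(len(Q),np.polyfit(Q[:,2],Q[:,1],1),np.median(Q,0),Q.max(0))
s=bot.sense();print(s['tcp_pos'],s['grip_width'])
E
```

```text
time_s: 7.62
tcp_pos: [0.6049, 0.0076, 0.2794]
tool_rot: [[0.939, -0.343, 0.014], [-0.343, -0.939, -0.0], [0.013, -0.005, -1.0]]
force: [1.1, -0.6, 0.5]
grip_width: 0.035
grasp_force: 0.0
68 13 x 4.107973327636334 14.524982510910775 y -32.58397986698609 -15.996709884706577
74 26 x 5.862902676431502 16.57044125243574 y -35.30381646957087 -11.363442317877261
80 21 x 1.815344152944815 14.291813460281277 y -35.41230982964946 -8.863748441073616
86 24 x 3.0804719994713357 17.21514904798149 y -35.54061948520294 -9.237799855967644
92 67 x -10.367869220533509 14.815080009149527 y -35.47779284651204 -9.3504602290647
36 [-1.83559160e-02  4.03593075e+01] [  6.47007236  38.14030522 118.33417647] [  9.80155035  42.24592352 135.6668829 ]
[0.60336814 0.00756944 0.27571117] 0.031051428233814442
```

View pics/placed.png

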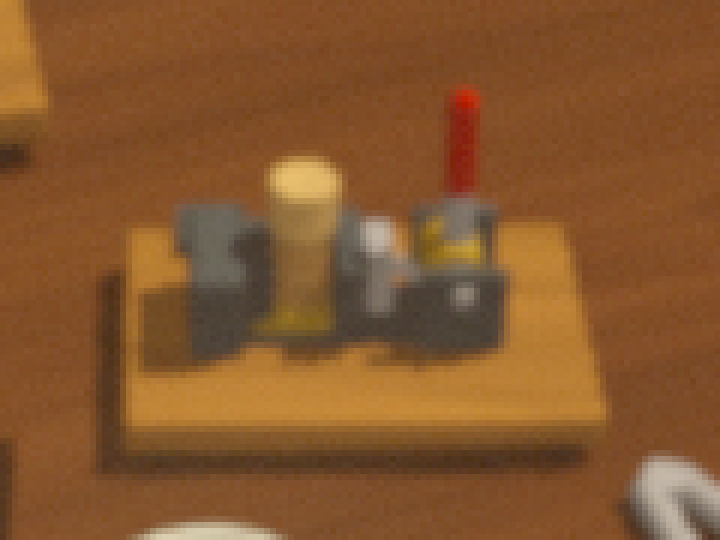

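The stopper stands upright on the bed, base at crop px (302,330), between the jaws. The lever is at (465,140), about 91° up and untouched. Next: turn the closed fingers a quarter turn and come down between stopper and lever.

```bash
python3 -m handwheel '[{"fingers":0,"offset":[0,0,0],"turn":7},{"fingers":0,"offset":[0,0,0],"turn":7},{"fingers":0,"offset":[0.1,0.4,0],"turn":7},{"fingers":0,"offset":[0.1,0.4,0],"turn":7},{"fingers":0,"offset":[0.1,0.4,0],"turn":7},{"fingers":0,"offset":[0.1,0.4,0],"turn":7},{"fingers":0,"offset":[0.1,0.4,0],"turn":7},{"fingers":0,"offset":[0.1,0.4,0],"turn":7},{"fingers":0,"offset":[0.1,0.4,0],"turn":7},{"fingers":0,"offset":[0.1,0.4,0],"turn":7},{"fingers":0,"offset":[0.1,0.4,0],"turn":7},{"fingers":0,"offset":[0.1,0,0],"turn":7}]'; python3 -m handwheel '[{"fingers":0,"offset":[0,0,0],"turn":6},{"fingers":0,"offset":[0,0,0],"turn":0},{"fingers":0,"offset":[0,0,0],"turn":0}]'
```

```text
time_s: 8.67
tcp_pos: [0.6099, 0.0442, 0.2688]
tool_rot: [[0.433, 0.901, -0.003], [0.901, -0.433, 0.0], [-0.001, -0.002, -1.0]]
force: [-0.3, 1.0, -0.5]
grip_width: 0.0005
grasp_force: 0.0
time_s: 8.92
tcp_pos: [0.6101, 0.0436, 0.2693]
tool_rot: [[0.346, 0.938, -0.002], [0.938, -0.346, -0.0], [-0.001, -0.002, -1.0]]
force: [-0.6, -0.2, -1.0]
grip_width: 0.0003
grasp_force: 0.0
```

```bash
python3 -m handwheel '[{"fingers":0,"offset":[0.2,0,-1.5],"turn":0},{"fingers":0,"offset":[0,0,-3],"turn":0},{"fingers":0,"offset":[0,0,-3],"turn":0},{"fingers":0,"offset":[0,0,-3],"turn":0},{"fingers":0,"offset":[0,0,-2],"turn":0},{"fingers":0,"offset":[0,0,-1.4],"turn":0},{"fingers":0,"offset":[0,0,-0.7],"turn":0},{"fingers":0,"offset":[0,0,0],"turn":0},{"fingers":0,"offset":[0,0,0],"turn":0}]'
```

```text
time_s: 9.67
tcp_pos: [0.6128, 0.0436, 0.1244]
tool_rot: [[0.344, 0.939, -0.0], [0.939, -0.344, 0.0], [-0.0, -0.0, -1.0]]
force: [0.4, -0.4, 0.3]
grip_width: 0.0002
grasp_force: 0.0
```

```bash
python3 -m handwheel '[{"fingers":0,"offset":[0.1,0.28,0],"turn":0},{"fingers":0,"offset":[0.1,0.28,0],"turn":0},{"fingers":0,"offset":[0.1,0.28,0],"turn":0},{"fingers":0,"offset":[0.1,0.28,0],"turn":0},{"fingers":0,"offset":[0.1,0.28,0],"turn":0},{"fingers":0,"offset":[0.1,0.28,0],"turn":0},{"fingers":0,"offset":[0.1,0.28,0],"turn":0},{"fingers":0,"offset":[0.1,0.28,0],"turn":0},{"fingers":0,"offset":[0,0,0],"turn":0}]'
cat >> h.py <<'E'
def st(look=False):
    s=bot.sense();y=np.array([.346,.938]);p=s['tcp_pos'];r=p[:2]-[.6211,.0676]
    print('center Y %.1f  X %.1f  tip Z %.1f  F y %.1f z %.1f'%(r@y*1000,r@[.938,-.346]*1000,(p[2]-.068)*1000,s['force'][:2]@y,s['force'][2]))
    if look:
        d=cam('scene');P=cloud(d);q=P[...,:2]-[.6211,.0676];Y=q@y*1000;X=q@[.938,-.346]*1000;Z=(P[...,2]-.054)*1000
        h=cv2.cvtColor(d['img'],cv2.COLOR_RGB2HSV)
        m=((h[...,0]<6)|(h[...,0]>174))&(h[...,1]>170)&(abs(X)<20)&(np.hypot(Y,Z)<95)&(np.hypot(Y,Z)>25)
        a=np.median(np.degrees(np.arctan2(Z[m],Y[m]))) if m.sum() else None
        print('red',m.sum(),'angle',a)
E
python3 -c "
from h import *
st(True)"
```

```text
time_s: 10.42
tcp_pos: [0.6209, 0.0666, 0.1243]
tool_rot: [[0.342, 0.94, 0.0], [0.94, -0.342, 0.0], [0.0, -0.0, -1.0]]
force: [-0.2, -0.4, -0.4]
grip_width: 0.0007
grasp_force: 0.0
center Y -1.0  X 0.1  tip Z 56.3  F y -0.4 z -0.4
red 51 angle 76.60765713559732
```

```bash
python3 -m handwheel '[{"fingers":0,"offset":[0.07,0.18,-0.03],"turn":0},{"fingers":0,"offset":[0.07,0.18,-0.03],"turn":0},{"fingers":0,"offset":[0.07,0.18,-0.03],"turn":0},{"fingers":0,"offset":[0.07,0.18,-0.03],"turn":0},{"fingers":0,"offset":[0.07,0.18,-0.03],"turn":0},{"fingers":0,"offset":[0.07,0.18,-0.03],"turn":0},{"fingers":0,"offset":[0.07,0.18,-0.03],"turn":0},{"fingers":0,"offset":[0.07,0.18,-0.03],"turn":0}]'>/dev/null;  python3 -c "
from h import *
st(True)"; python3 -m handwheel '[{"fingers":0,"offset":[0.07,0.18,-0.07],"turn":0},{"fingers":0,"offset":[0.07,0.18,-0.07],"turn":0},{"fingers":0,"offset":[0.07,0.18,-0.08],"turn":0},{"fingers":0,"offset":[0.07,0.18,-0.09],"turn":0}]'>/dev/null;  python3 -c "
from h import *
st(True)"
```

```text
center Y 14.0  X 0.4  tip Z 53.9  F y -1.9 z 0.2
red 52 angle 63.68257437987655
center Y 21.7  X 0.6  tip Z 50.8  F y 0.5 z -0.6
red 49 angle 56.36533089772843
```

```bash
python3 -m handwheel '[{"fingers":0,"offset":[0.06,0.17,-0.08],"turn":0},{"fingers":0,"offset":[0.06,0.17,-0.08],"turn":0},{"fingers":0,"offset":[0.06,0.17,-0.09],"turn":0},{"fingers":0,"offset":[0.06,0.17,-0.09],"turn":0}]'>/dev/null;  python3 -c "
from h import *
st()"; python3 -m handwheel '[{"fingers":0,"offset":[0.06,0.16,-0.11],"turn":0},{"fingers":0,"offset":[0.06,0.16,-0.12],"turn":0},{"fingers":0,"offset":[0.06,0.16,-0.13],"turn":0}]'>/dev/null;  python3 -c "
from h import *
st(True)"
```

```text
center Y 29.0  X 0.6  tip Z 47.4  F y -0.7 z 0.3
center Y 33.8  X 0.5  tip Z 43.7  F y -2.7 z 1.2
red 48 angle 43.95313381104936
```

```bash
python3 -m handwheel '[{"fingers":0,"offset":[0.05,0.14,-0.11],"turn":0},{"fingers":0,"offset":[0.05,0.14,-0.11],"turn":0},{"fingers":0,"offset":[0.05,0.14,-0.11],"turn":0}]'>/dev/null;  python3 -c "
from h import *
st()"; python3 -m handwheel '[{"fingers":0,"offset":[0.05,0.13,-0.11],"turn":0},{"fingers":0,"offset":[0.05,0.13,-0.11],"turn":0},{"fingers":0,"offset":[0.05,0.13,-0.12],"turn":0}]'>/dev/null;  python3 -c "
from h import *
st(True)"
```

```text
center Y 38.1  X 0.5  tip Z 40.4  F y -4.0 z -0.2
center Y 41.7  X 0.4  tip Z 37.0  F y -7.8 z 3.1
red 51 angle 35.46603424856844
```

```bash
python3 -m handwheel '[{"fingers":0,"offset":[0.04,0.11,-0.13],"turn":0},{"fingers":0,"offset":[0.04,0.11,-0.13],"turn":0}]'>/dev/null;  python3 -c "
from h import *
st()"; python3 -m handwheel '[{"fingers":0,"offset":[0.04,0.11,-0.13],"turn":0},{"fingers":0,"offset":[0.04,0.11,-0.13],"turn":0}]'>/dev/null;  python3 -c "
from h import *
st(True)"
```

```text
center Y 43.5  X 0.4  tip Z 34.5  F y -10.4 z 4.7
center Y 45.4  X 0.4  tip Z 31.9  F y -12.2 z 5.5
red 56 angle 30.744114855144236
```

```bash
python3 -m handwheel '[{"fingers":0,"offset":[0,0,-0.12],"turn":0},{"fingers":0,"offset":[0,0,-0.12],"turn":0}]'>/dev/null;  python3 -c "
from h import *
st()"; python3 -m handwheel '[{"fingers":0,"offset":[0,0,-0.12],"turn":0},{"fingers":0,"offset":[0.01,0.02,-0.12],"turn":0}]'>/dev/null;  python3 -c "
from h import *
st(True)"
```

```text
center Y 46.2  X 0.8  tip Z 30.1  F y -7.1 z 9.1
center Y 47.1  X 1.0  tip Z 28.2  F y -6.8 z 9.8
red 41 angle 26.56062444431801
```

```bash
python3 -m handwheel '[{"fingers":0,"offset":[0.01,0.02,-0.13],"turn":0},{"fingers":0,"offset":[0.01,0.02,-0.13],"turn":0}]'>/dev/null;  python3 -c "
from h import *
st()"; python3 -m handwheel '[{"fingers":0,"offset":[0.01,0.02,-0.13],"turn":0},{"fingers":0,"offset":[0.01,0.02,-0.13],"turn":0}]'>/dev/null;  python3 -c "
from h import *
st(True)"
```

```text
center Y 48.1  X 1.1  tip Z 25.9  F y -3.5 z 11.3
center Y 49.0  X 1.2  tip Z 23.4  F y -1.4 z 10.7
red 41 angle 21.545375723159342
```

```bash
python3 -m handwheel '[{"fingers":0,"offset":[0.01,0.02,-0.13],"turn":0},{"fingers":0,"offset":[0.01,0.02,-0.13],"turn":0}]'>/dev/null;  python3 -c "
from h import *
st()"; python3 -m handwheel '[{"fingers":0,"offset":[0.01,0.02,-0.13],"turn":0},{"fingers":0,"offset":[0.01,0.02,-0.13],"turn":0}]'>/dev/null;  python3 -c "
from h import *
st(True)"
```

```text
center Y 49.9  X 1.3  tip Z 20.8  F y 0.3 z 9.3
center Y 50.8  X 1.4  tip Z 18.2  F y 2.1 z 7.5
red 40 angle 16.544816457516703
```

```bash
python3 -m handwheel '[{"fingers":0,"offset":[0,0.02,-0.12],"turn":0}]'>/dev/null;  python3 -c "
from h import *
st()"; python3 -m handwheel '[{"fingers":0,"offset":[0,0.02,-0.12],"turn":0}]'>/dev/null;  python3 -c "
from h import *
st()"; python3 -m handwheel '[{"fingers":0,"offset":[0,0.02,-0.12],"turn":0}]'>/dev/null;  python3 -c "
from h import *
st(True)"
```

```text
center Y 51.2  X 1.3  tip Z 16.9  F y 1.9 z 5.8
center Y 51.3  X 1.2  tip Z 15.5  F y 1.8 z 4.5
center Y 51.3  X 1.1  tip Z 14.0  F y 0.9 z 3.2
red 39 angle 11.979817489155053
```

```bash
python3 -m handwheel '[{"fingers":0,"offset":[0,0.02,-0.12],"turn":0}]'>/dev/null;  python3 -c "
from h import *
st()"; python3 -m handwheel '[{"fingers":0,"offset":[0,0.02,-0.12],"turn":0}]'>/dev/null;  python3 -c "
from h import *
st(True)"
```

```text
center Y 50.6  X 0.8  tip Z 12.2  F y -0.1 z -0.7
center Y 50.1  X 0.3  tip Z 10.5  F y 1.0 z 0.0
red 44 angle 7.191762957180414
```

The force has dropped to nothing and the lever has run ahead. Easing off and checking that it stays.

```bash
python3 -m handwheel '[{"fingers":0,"offset":[0,0,0],"turn":0},{"fingers":0,"offset":[0,0,0],"turn":0},{"fingers":0,"offset":[0,0,0.3],"turn":0},{"fingers":0,"offset":[0,0,0.5],"turn":0}]'>/dev/null;  python3 -c "
from h import *
st(True)"; python3 -m handwheel '[{"fingers":0,"offset":[0,0,1],"turn":0},{"fingers":0,"offset":[0,0,2],"turn":0},{"fingers":0,"offset":[0,0,3],"turn":0},{"fingers":0,"offset":[0,0,3],"turn":0},{"fingers":0,"offset":[0,0,3],"turn":0},{"fingers":0,"offset":[0,0,3],"turn":0},{"fingers":0,"offset":[0,0,0],"turn":0},{"fingers":0,"offset":[0,0,0],"turn":0}]'
python3 - <<'E'
from h import *
st(True)
a=cam('scene');save('end.png',cv2.resize(a['img'][150:300,200:400],(800,600),interpolation=3))
E
```

```text
center Y 49.8  X 0.1  tip Z 18.5  F y 0.4 z -0.3
red 54 angle 8.068700375062598
time_s: 15.85
tcp_pos: [0.64, 0.1147, 0.2398]
tool_rot: [[0.343, 0.939, 0.005], [0.939, -0.343, 0.001], [0.002, 0.004, -1.0]]
force: [-0.4, 0.5, -0.9]
grip_width: 0.0004
grasp_force: 0.0
center Y 50.7  X 1.5  tip Z 171.8  F y 0.3 z -0.9
red 45 angle 7.336877176736787
```

View pics/end.png

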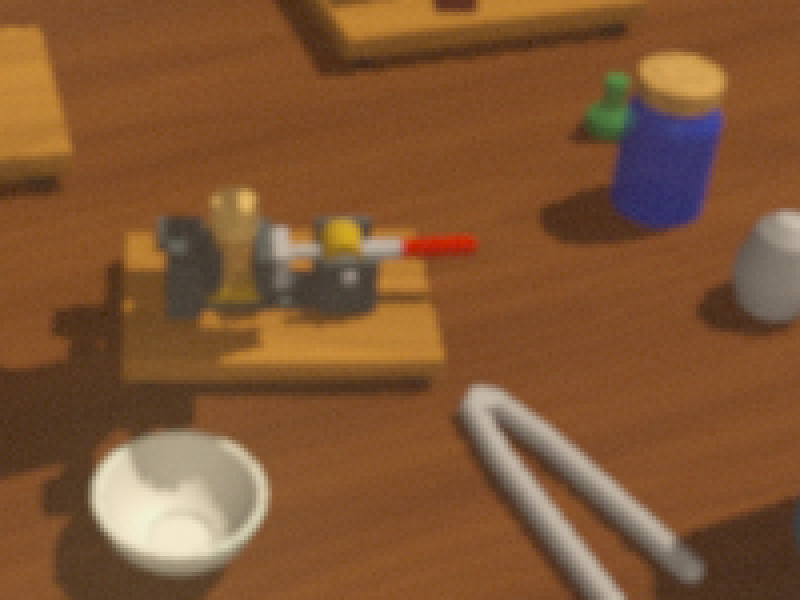

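The red lever lies down at (440,245) and stays there with nothing touching it. The stopper is upright and clamped at (235,245), and the bystanders in this view have not moved. Handing in.

```bash
python3 -c "
from station import job
print(job.sign_off())"
```

```text
the job is handed in; nothing more can be done
None
```

The cork stopper stands clamped upright in the small vise, the lever has snapped past centre and stays down by itself, and the job is handed in after about 16 s of robot time; no verdict came back.

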